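# Set the telescopic antenna mast to its length mark and clamp it

## Task

On the small antenna mast, grip the inner tube, draw it up until the dark band round it is level with the top of the collar, and keep it there with the gripper while you swing the upright cam lever beside it, with the side of a finger, right round to its closed stop. The clamp is not to be trusted yet: finish still gripping the tube, with the band at the collar and the lever closed. Do not swing the lever shut before the band is at the collar, and leave the other things on the bench where they are.

Things in the scene. Friction and masses are not known exactly. Their poses are not given: they have to be found in the camera images.
- mast: Fixed antenna mast: 150 mm square dark steel foot, 33 mm wide aluminium C-section post (open to the mast's +x: the inner tube and its band are seen inside), on top a round collar, 36 mm diameter, 10 mm high. Origin: under the foot's centre, on the work surface; z up. Tube and lever turn about this axis. The collar's upper face is 130 mm above the origin.
- collar_top (a point): Centre of the collar's upper face, on the axis of the tube, 130 mm above the work surface; z up.
- leg: Sliding inner tube (the leg): round, aluminium, 18 mm diameter, upright on the mast's axis, 0.14 to 0.28 kg. Slides up out of the collar (70 mm at most), turns freely about its axis, drops by its weight when let go. Starts fully down with 55 mm standing above the collar. Origin: on the axis, at the collar's upper face when fully down; the top end is 55 mm above it.
- leg_top (a point): Centre of the inner tube's black top end; 55 mm above the collar's upper face when the tube is fully down.
- mark (a point): Length mark: middle (on the tube's axis) of a dark band 6 mm high round the inner tube. Moves with the tube; at the start it is 24 to 46 mm below the collar's upper face, seen through the open side of the post. The tube is at length when this point is level with collar_top.
- lever (a joint): Angle of the cam lever about the mast's axis, rad: 0 at its open stop, 1.0 at its closed stop, growing anticlockwise seen from above; starts at 0 to 0.25. Stays where left; stiff, about 0.1 N m (5 N at 20 mm from the axis). To close it, grip the tube at right angles to the paddle and turn the gripper anticlockwise about the tube: the side of a finger, tips below the paddle's top, pushes it.
- lever_tip (a point): Middle of the cam lever's top edge, 28 mm from the axis, 75 mm above the collar's upper face. The lever is a plain steel upright paddle standing radially beside the tube: 13 to 43 mm from the axis, 6 mm thick, 1 to 75 mm above the collar's upper face. Its direction from the axis, seen from above, is the mast's yaw - 2.2 rad + lever.
- adapter: Bystander, leave alone: brass coaxial adapter, 42 mm high, standing near the mast. Origin: its underside's centre.
- jar: Bystander, leave alone: small glass jar with steel lid, 60 mm high, near the mast. Origin: its underside's centre.
- morse_key: Bystander, leave alone: Morse key on a 100 x 60 mm wooden base, near the mast. Origin: its underside's centre.
- mug: Bystander, leave alone: white mug, 85 mm high, near the mast. Origin: its underside's centre.
- insulator: Bystander, leave alone: white ceramic ring insulator, 30 mm high, near the mast. Origin: its underside's centre.
- talk_mic: Bystander, leave alone: black hand microphone lying on the left side of the bench. Origin: its underside's centre.
- screwdriver: Bystander, leave alone: screwdriver lying on the right side of the bench. Origin: its underside's centre.
Not all that is in view belongs to the job. What is shaped like the mast but pink or yellow is not meant.

How it is judged:
By the outcome, as a careful person would: the job done as asked, in the order asked, and still so for the second after the job is handed in, while the arm keeps its last pose, push and grip.
It also fails if it takes over 38 s, if anything falls off the work surface, if the arm or the gripper's body presses on something with over 40 N, if the wrist force passes 120 N, or if a joint passes its speed limit or range.

## Robot

A 6-joint arm with a two-finger parallel gripper is mounted at the origin on the work surface. World frame = base frame: x ahead of the robot, y to its left, z up, the work surface at z = 0. Lengths are in m, angles in rad, forces in N, time in s.
With the tool pointing down it reaches from about 0.275 to 0.975 m from the base axis. Payload 8.4 kg.
Tool frame: the origin (TCP) lies midway between the tips of the shut fingers; the grasp point (between the pads) lies r.hold_point_z behind it (r.hold_point_z is the distance from the TCP to the grasp point, in m); z points along the fingers, x is the direction in which the jaws open and shut, and the axes are right-handed (so a half turn about z gives the same grasp; the last joint's range is limited). The gripper opens to 92 mm and grips with 3 to 60 N. Pads are 20 mm wide; open, the fingers measure 128 mm over their backs; the gripper's body (75 mm by 189 mm) begins 69 mm behind the grasp point.
Start: joints at [-1.262, 0.353, 1.633, -0, 1.155, -0.002], TCP at [0.191, -0.595, 0.215] pointing down, gripper open.
Joint ranges: [-2.63, 2.63], [-0.92, 2.1], [0.06, 2.66], [-1.3, 4.44], [0, 2.69], [-3.02, 3.02]. Speed limits (rad/s): [2.22, 2.22, 2.79, 3.14, 3.14, 3.14].

## Interface

Orientations are given as [roll, pitch, yaw] about the fixed x, y, z axes, in that order (R = Rz(yaw) Ry(pitch) Rx(roll)).
In Python, from bench import r, optics gives the robot as it stands. The module is installed in compiled form; this text tells all that it offers.
- The arm moves only by the shell command python3 -m pendant 'ROWS' [OPENING]. ROWS is JSON, a list that holds one entry, the list of rows, each a list of 4 numbers: the shift along the tool's x, y, z in cm, then the turn about the tool's z in rad. In form: [[[tx, ty, tz, roll], ...]]. A call has exactly 5 rows; each row shifts and turns the commanded pose from where the row before left it, along the tool's axes as they then stand; what a row does not reach is not made up. A row lasts 1/8 s, in which the tool goes at most 62.5 mm and 10.7 degrees, less where a joint would pass 70% of its speed; a pose out of reach is approached as far as the arm can. A call with a gripper value outside its range is refused whole. OPENING is the opening, from 0 (shut) to 1 (fully open), set as the call begins (- or left out, the last holds). The fingers move at their own pace and stop on an object; the grip force is fixed at half the most. Time passes only in rows, so rows that do not move let the fingers close, or fill a call up. It gives the time, the measured TCP pose, the force and the opening at its end, in the units of the state.
- r.state(): the state, without advancing time (a new reading comes with each control period).
- optics.read_camera(name): name is "scene" or "top" or "wrist"; returns the picture (384x512x3 uint8, red, green, blue); there is no depth.
- optics.camera_info(name): a dict with "intrinsics" (3x3 intrinsics, pixels), "rvec" (rotation vector, rad) and "tvec" (3), from world to camera coordinates, as OpenCV has them; the wrist camera has in their place "T_tool_cam" (4x4, takes a point from camera to tool coordinates, whose origin is the TCP and whose axes are the tool frame's). Camera axes: x right, y down, z forward; pixel columns grow to the right and rows downward; lengths in m; the calibration is good to about 2 mm. A picture is of the moment at which its call begins: read the wrist's pose just before it. camera_info takes no time and is no camera call.
- r.finish_job(): hands the job in, once; it reports no verdict.
Trained networks look in the newest picture that a camera, given by its name, has taken for a name from the list of things; names that differ only in an ending like _2 or _b are one class to them, and where a whole thing is asked for, a point or a joint stands for the part that bears it (a point fixed in the world has none). Each returns a list of dicts, best first, with "confidence" (0 to 1); they miss things now and then, are a little off and sometimes report something else, mostly with a low value. They report only what shows in the picture. A call takes as long as a camera call. They do not tell look-alikes from the thing itself.
- optics.search_frame(camera, target): "position" ([column, row] in pixels, amid what is visible of it).
- optics.spot_point(camera, target): "position" ([column, row] in pixels: a listed point, or the origin of a listed thing).
The state is a dict: "time_s": time; "joint_pos": joint angles; "joint_vel": joint speeds; "joint_torque": joint torques, N m; "tool_pos": TCP position; "eef_rot": TCP orientation; "ft_force": force on the tool from outside, world axes, zero at the start; "moment": the same for the moment, N m; "finger_gap": opening from 0.0 (shut) to 1.0 (fully open).
Only numpy, scipy, OpenCV 4.12 (cv2) and the standard library are available. Lean on these libraries where they do the work, as an engineer would, in place of code of your own. Each camera call takes 0.05 s, during which the arm holds its last target.

## Working session

There is one attempt and no reset: what is moved stays moved. The work goes in short steps, Python scripts to look and compute and a shell command to move; the robot and the scene stay as the last step left them, time stands still between calls to the robot, and variables do not carry over. Pictures are saved under pics/ and viewed, and the job is handed in when it is done.

```bash
mkdir -p pics; cat > h.py <<'E'
import numpy as np, cv2
from bench import r, optics
from scipy.spatial.transform import Rotation as R
def cam(name):
    i=optics.camera_info(name); K=np.array(i["intrinsics"])
    if "rvec" in i:
        Rm=cv2.Rodrigues(np.array(i["rvec"],float))[0]; t=np.array(i["tvec"],float).ravel()
    else:
        s=r.state(); T=np.array(i["T_tool_cam"]); W=np.eye(4); W[:3,:3]=R.from_euler('xyz',s["eef_rot"]).as_matrix(); W[:3,3]=s["tool_pos"]
        M=np.linalg.inv(W@T); Rm=M[:3,:3]; t=M[:3,3]
    return K,Rm,t
def proj(c,p):
    K,Rm,t=c; q=K@(Rm@np.array(p,float)+t); return q[:2]/q[2]
def ray(c,uv):
    K,Rm,t=c; d=Rm.T@np.linalg.inv(K)@np.array([uv[0],uv[1],1.]); return -Rm.T@t,d/np.linalg.norm(d)
def atz(c,uv,z):
    o,d=ray(c,uv); return o+d*(z-o[2])/d[2]
def tri(a,ua,b,ub):
    o1,d1=ray(a,ua);o2,d2=ray(b,ub)
    s=np.linalg.lstsq(np.c_[d1,-d2],o2-o1,rcond=None)[0]
    p,q=o1+d1*s[0],o2+d2*s[1]; return (p+q)/2,np.linalg.norm(p-q)
def shot(name,fn=None):
    im=optics.read_camera(name)
    if fn: cv2.imwrite("pics/"+fn,im[:,:,::-1])
    return im
E
python3 - <<'E'
from h import *
s=r.state();print(s,r.hold_point_z)
for n in("scene","top","wrist"):
    shot(n,n+"0.png"); c=cam(n); print(n,c[0].tolist(),-c[1].T@c[2])
    for t in("mast","leg_top","lever_tip","mark","collar_top"):
        try: print(t,[(np.round(d["position"]).tolist(),round(d["confidence"],2)) for d in optics.spot_point(n,t)])
        except Exception as e: print(t,e)
print(r.state()["time_s"])
E
```

```text
{'time_s': 0.0, 'joint_pos': array([-1.26237996e+00,  3.53598738e-01,  1.63409335e+00,  2.50235742e-05,
        1.15519575e+00, -2.37448950e-03]), 'joint_vel': array([ 0.00042319, -0.00162352,  0.00038123, -0.00089289,  0.00081423,
        0.00040855]), 'joint_torque': array([ 3.14563702e-03, -5.93834317e+01, -3.34213936e+01,  6.98151765e-02,
        2.33232009e-02, -1.56751998e-04]), 'tool_pos': array([ 0.191013  , -0.59460335,  0.213912  ]), 'eef_rot': array([-3.14156670e+00,  1.29513266e-03, -1.26001557e+00]), 'ft_force': array([-0.33149725,  0.65772359, -0.33031311]), 'moment': array([0.01516962, 0.0480989 , 0.01569928]), 'finger_gap': 0.9966420903322002} 0.0187
scene [[434.82677820911897, 0.0, 250.25341374874645], [0.0, 434.82677820911897, 192.55607801036598], [0.0, 0.0, 1.0]] [1.09997279 0.46135909 1.14713178]
mast [([310.0, 313.0], 0.97), ([351.0, 237.0], 0.97), ([242.0, 242.0], 0.65), ([238.0, 141.0], 0.59), ([224.0, 200.0], 0.34)]
leg_top [([361.0, 204.0], 0.72), ([236.0, 207.0], 0.53), ([322.0, 282.0], 0.44)]
lever_tip [([361.0, 186.0], 0.66), ([324.0, 268.0], 0.44), ([237.
[... 314 characters left out ...]
661 1.45121731]
mast [([334.0, 267.0], 0.86), ([173.0, 225.0], 0.77), ([167.0, 146.0], 0.71), ([251.0, 162.0], 0.57)]
leg_top [([160.0, 224.0], 0.61), ([154.0, 132.0], 0.59), ([348.0, 275.0], 0.49), ([251.0, 152.0], 0.45)]
lever_tip [([166.0, 234.0], 0.62), ([354.0, 283.0], 0.44), ([155.0, 141.0], 0.4), ([255.0, 158.0], 0.38), ([295.0, 191.0], 0.15)]
mark []
collar_top [([163.0, 134.0], 0.84), ([167.0, 226.0], 0.83), ([251.0, 157.0], 0.81), ([343.0, 273.0], 0.79)]
wrist [[292.4585460667189, 0.0, 257.16881411956354], [0.0, 292.4585460667189, 189.47654089060617], [0.0, 0.0, 1.0]] [ 0.2584301  -0.57367939  0.38483458]
mast [([25.0, 92.0], 0.83)]
leg_top []
lever_tip []
mark []
collar_top []
0.9
```

View pics/scene0.png

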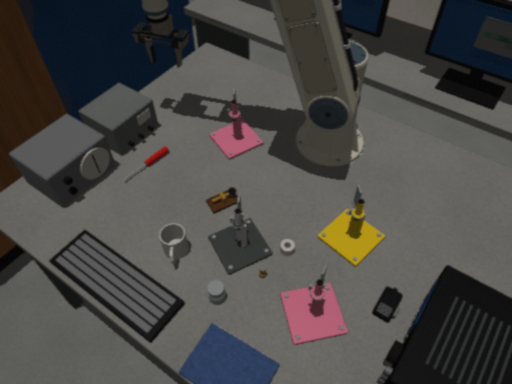

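View pics/top0.png

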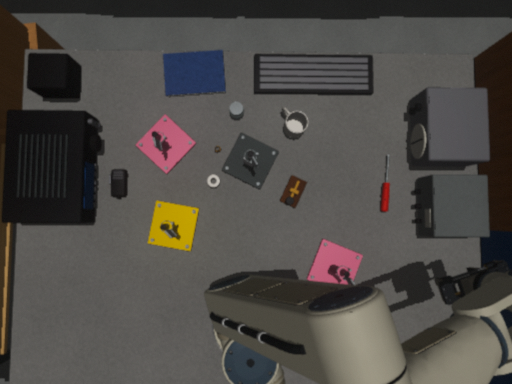

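Mast candidates, scene/top pixels:
- pink: (310,313)/(167,146)
- yellow: (351,237)/(173,225)
- pink: (238,141)/(334,267)
- dark foot: (242,242)/(250,160)

Only the last has the dark steel foot and a plain steel lever, so I'll confirm it in a crop.

```bash
python3 - <<'E'
from h import *
a=cv2.imread("pics/scene0.png")[180:280,195:285]; b=cv2.imread("pics/top0.png")[125:195,215:285]
A=cv2.resize(a,(400,444),interpolation=cv2.INTER_CUBIC);B=cv2.resize(b,(400,400),interpolation=cv2.INTER_CUBIC)
B=cv2.copyMakeBorder(B,0,44,0,0,cv2.BORDER_CONSTANT)
cv2.imwrite("pics/crop0.png",np.clip(np.hstack([A,B])*1.6,0,255).astype('uint8'))
s,t=cam("scene"),cam("top")
print("foot top", atz(t,(251,160.5),0.01),"collar",atz(t,(251,157),.13),atz(s,(236,223),.13),tri(s,(236,223),t,(251,157)))
print(tri(s,(236,207),t,(251,152)), tri(s,(240,198),t,(255,158)))
E
```

```text
foot top [ 0.55695544 -0.00057762  0.01      ] collar [5.52130296e-01 1.63787253e-04 1.30000000e-01] [ 5.63902869e-01 -1.72655348e-04  1.30000000e-01] (array([ 0.55577977, -0.00272379,  0.11788375]), np.float64(0.0068063956872299585))
(array([5.57900015e-01, 1.36215510e-05, 1.99331833e-01]), np.float64(0.001499887676556593)) (array([ 0.53566717, -0.00816711,  0.21045095]), np.float64(0.007592354245377798))
```

View pics/crop0.png

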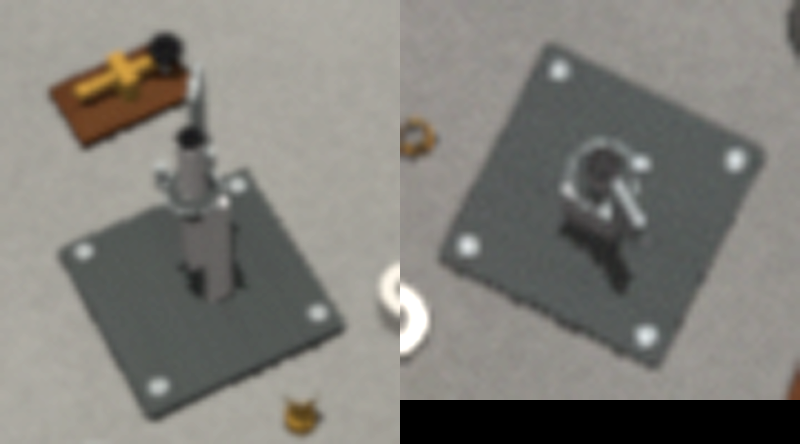

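```bash
python3 - <<'E'
from h import *
print(np.round(optics.camera_info("wrist")["T_tool_cam"],4).tolist())
t=cam("top")
P=[atz(t,(215+u/5.714,125+v/5.714),0.008)[:2] for u,v in((548,42),(765,150),(658,368),(440,258))]
P=np.array(P);print(np.round(P,3),P.mean(0))
for i in range(4):
    e=P[(i+1)%4]-P[i]; print(np.linalg.norm(e),np.arctan2(e[1],e[0]))
# lever
a=atz(t,(215+603/5.714,125+165/5.714),.185);b=atz(t,(215+643/5.714,125+222/5.714),.205)
print(a,b,np.arctan2(*(b-a)[[1,0]]))
for n in("mug","jar","morse_key","insulator","adapter"):
    print(n,[(atz(t,d["position"],0)[:2].round(3),round(d["confidence"],2)) for d in optics.spot_point("top",n)])
E
```

```text
[[1.0, -0.0007, -0.0003, 0.0002], [0.0008, 0.9677, 0.252, -0.0706], [0.0001, -0.252, 0.9677, -0.1702], [0.0, 0.0, 0.0, 1.0]]
[[ 0.658 -0.21 ]
 [ 0.592 -0.342]
 [ 0.458 -0.275]
 [ 0.524 -0.143]] [ 0.55818774 -0.24261794]
0.14803082334826134 -2.0310788913387237
0.14966341424108676 2.678545565078843
0.14795147232517464 1.1067606665835492
0.1491079402410277 -0.462518225648892
[ 0.55546091 -0.21215902  0.185     ] [ 0.52234939 -0.22957462  0.205     ] -2.657387024241624
mug [(array([ 0.67 , -0.159]), 0.86), (array([0.586, 0.124]), 0.46)]
jar [(array([0.735, 0.06 ]), 0.63), (array([0.551, 0.003]), 0.54)]
morse_key [(array([ 0.443, -0.15 ]), 0.57)]
insulator [(array([0.496, 0.132]), 0.54), (array([0.58, 0.01]), 0.37)]
adapter [(array([0.592, 0.114]), 0.41)]
```

View pics/wrist0.png

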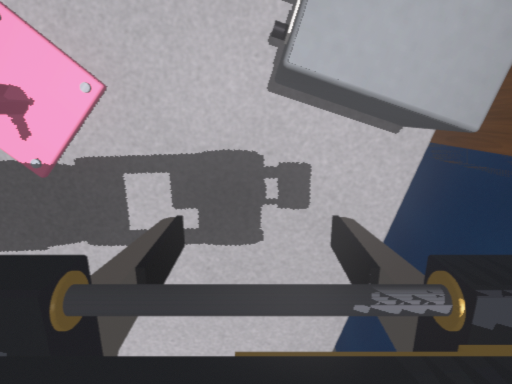

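Dark-foot mast confirmed: foot centre about (0.558, 0.0), yaw about -0.46 (my y values above are off by 0.242 because of the side-by-side crop offset). Now I'll move the wrist camera to look into the open side of the post and measure the band.

```bash
python3 -m pendant '[[[0,0,0,-0.165],[0,0,0,-0.165],[0,-3,0,-0.164],[0.1,-6,0,0],[0.1,-6,0,0]]]' 
python3 -m pendant '[[[0.1,-6,0,0],[0.1,-6,0,0],[0.1,-6,0,0],[0.1,-6,0,0],[0.1,-6,0,0]]]'
```

```text
time_s: 1.78
tool_pos: [0.3006, -0.4911, 0.2146]
eef_rot: [-3.142, -0.0, -0.767]
ft_force: [1.1, -0.2, -0.8]
finger_gap: 1.002
time_s: 2.4
tool_pos: [0.5127, -0.2778, 0.2148]
eef_rot: [-3.142, -0.001, -0.766]
ft_force: [0.1, -0.8, -0.5]
finger_gap: 1.0
```

```bash
python3 -m pendant '[[[0,-6,2,0],[0,-6,3,0],[0,-6,3,0],[0,-3.1,1,0],[0,0,0,0]]]'
python3 - <<'E'
from h import *
im=shot("wrist","w1.png"); c=cam("wrist")
for t in("mast","leg_top","lever_tip","mark","collar_top"):
    print(t,[(np.round(d["position"],1).tolist(),round(d["confidence"],2)) for d in optics.spot_point("wrist",t)])
for z in(.08,.09,.1,.13): print(z,proj(c,(.558,0,z)))
cv2.imwrite("pics/w1c.png",cv2.resize(im[100:260,0:160,::-1],None,fx=3.7,fy=3.7,interpolation=cv2.INTER_CUBIC))
E
```

```text
time_s: 3.02
tool_pos: [0.6521, -0.1317, 0.1276]
eef_rot: [3.141, 0.001, -0.763]
ft_force: [-0.3, 0.3, 0.1]
finger_gap: 0.998
mast [([99.7, 154.7], 0.97)]
leg_top []
lever_tip []
mark [([18.9, 174.5], 0.53), ([32.3, 37.7], 0.17)]
collar_top []
0.08 [ 46.50239623 167.027053  ]
0.09 [ 36.86886809 169.49112069]
0.1 [ 26.31319135 172.19105593]
0.13 [-12.43277878 182.10151573]
```

View pics/w1.png

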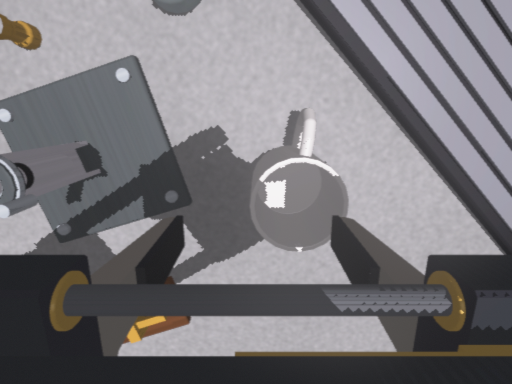

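View pics/w1c.png

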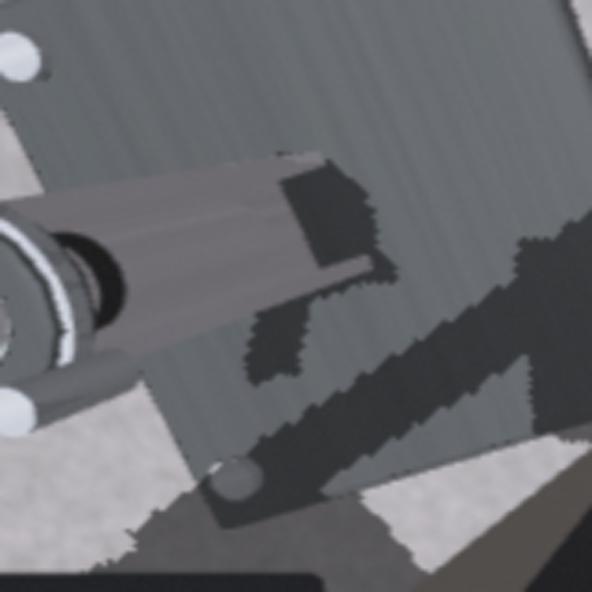

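```bash
cat >> h.py <<'E'
def overlay(im,c,ax,zs,fn,box,f=5,gain=1.6,rr=9):
    x0,y0,x1,y1=box
    o=np.clip(cv2.resize(im[y0:y1,x0:x1,::-1],None,fx=f,fy=f,interpolation=cv2.INTER_CUBIC).astype(float)*gain,0,255).astype('uint8')
    for z,rad,col in zs:
        pts=np.array([(proj(c,(ax[0]+rad*np.cos(a),ax[1]+rad*np.sin(a),z))-[x0,y0]+.5)*f for a in np.linspace(0,2*np.pi,60)])
        cv2.polylines(o,[np.round(pts).astype(int)],True,col,1)
    cv2.imwrite("pics/"+fn,o)
E
python3 - <<'E'
from h import *
im=cv2.imread("pics/w1.png")[:,:,::-1]; c=cam("wrist"); ax=(.558,0)
overlay(im,c,ax,[(.13,.018,(0,255,0)),(.12,.018,(0,200,0)),(.106+.003,.009,(0,0,255)),(.106-.003,.009,(255,0,255)),(.008,.0165,(255,255,0))],"ov1.png",(0,120,110,220),6)
print(np.arctan2(*( -c[1].T@c[2]-[.558,0,0])[[1,0]]),-c[1].T@c[2])
E
```

```text
-0.5336181799190189 [ 0.70013377 -0.08397087  0.29994133]
```

View pics/ov1.png

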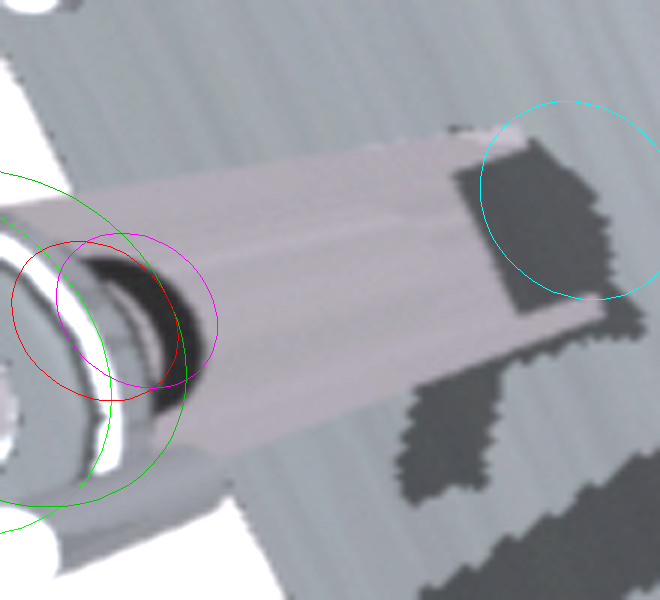

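```bash
python3 -m pendant '[[[-1,0,0,0],[-1,0,0,0],[0,0,0,0],[0,0,0,0],[0,0,0,0]]]'
python3 - <<'E'
from h import *
c=cam("wrist");im=shot("wrist","w2.png"); c2=cam("wrist"); print(c[2],c2[2],r.state()["tool_pos"],r.state()["time_s"])
for t in("mark","collar_top"):
    print(t,[(np.round(d["position"],1).tolist(),round(d["confidence"],2)) for d in optics.spot_point("wrist",t)])
ax=(.558,0)
overlay(im,c,ax,[(.13,.018,(0,255,0)),(.12,.018,(0,200,0)),(.106+.003,.009,(0,0,255)),(.106-.003,.009,(255,0,255)),(.008,.0165,(255,255,0))],"ov2.png",(0,110,130,230),6)
E
```

```text
time_s: 3.95
tool_pos: [0.6373, -0.1198, 0.129]
eef_rot: [-3.141, -0.0, -0.766]
ft_force: [0.7, 0.3, -0.1]
finger_gap: 1.003
[-0.54224388  0.33730617  0.39681895] [-0.54218113  0.33727164  0.39683053] [ 0.6372596  -0.11986283  0.12888756] 4.0
mark [([45.3, 170.3], 0.57)]
collar_top [([13.7, 186.4], 0.64)]
```

View pics/ov2.png

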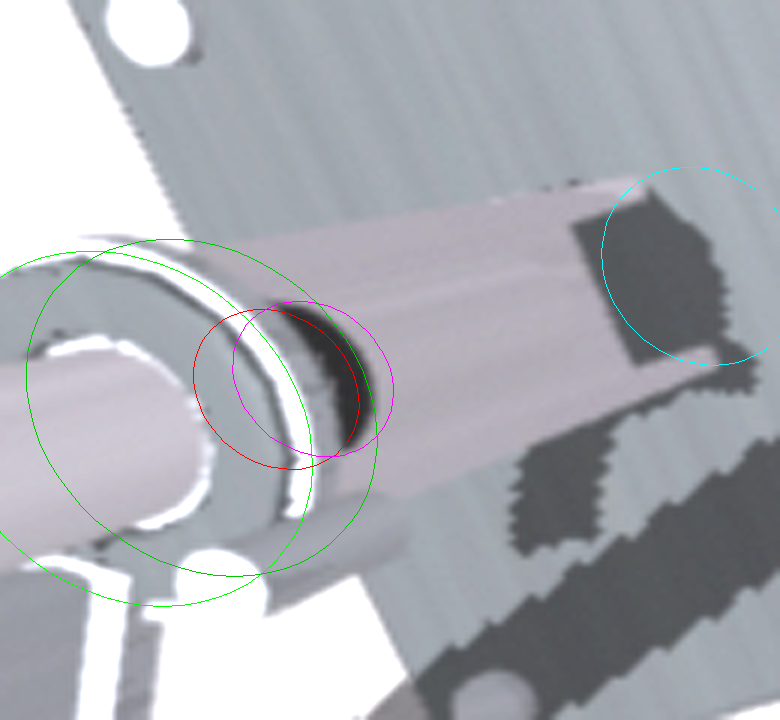

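```bash
python3 - <<'E'
from h import *
im=cv2.imread("pics/w2.png")[:,:,::-1]; c=cam("wrist")
a=atz(c,(13.7,186.4),.13);print(a)
for z in(.1,.103,.106,.109): print(z,proj(c,(a[0],a[1],z)),proj(c,(.556,.003,z)))
print([round(d["confidence"],2) for d in []])
for i,ax in enumerate([(a[0],a[1]),(.556,.002)]):
  overlay(im,c,ax,[(.13,.018,(0,255,0)),(.12,.018,(0,200,0)),(.13,.009,(0,128,255)),(.105+.003,.009,(0,0,255)),(.105-.003,.009,(255,0,255)),(.008,.0165,(255,255,0))],f"ov2{i}.png",(0,130,130,230),6)
E
```

```text
[0.55252163 0.0011767  0.13      ]
0.1 [ 48.4694994  175.96233083] [ 49.29249636 170.68726068]
0.103 [ 45.44592857 176.8699951 ] [ 46.26666858 171.52241161]
0.106 [ 42.33345626 177.80434724] [ 43.15144787 172.38223566]
0.109 [ 39.12810305 178.76658187] [ 39.94281337 173.26784261]
[]
```

View pics/ov20.png

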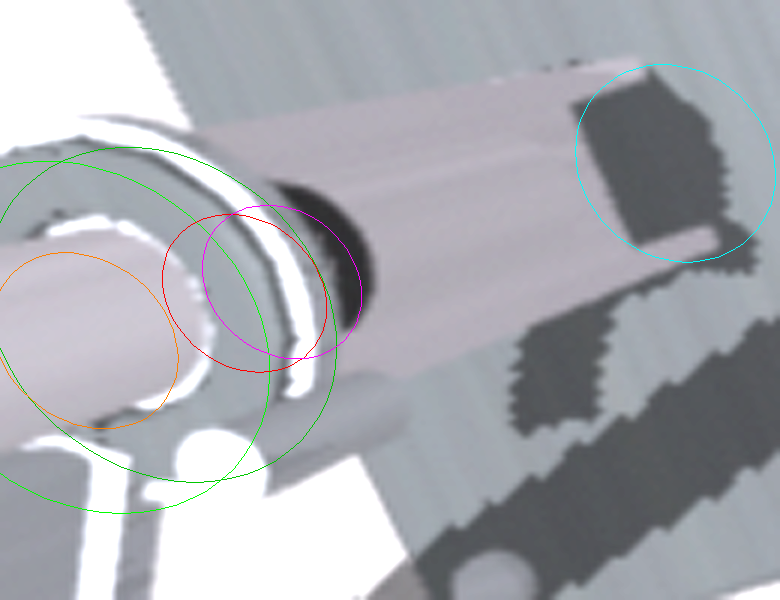

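```bash
python3 - <<'E'
from h import *
im=cv2.imread("pics/w2.png")[:,:,::-1]; c=cam("wrist")
a=atz(c,(17.9,181.4),.13);print(a)
for zc in (.104,):
  overlay(im,c,a,[(.13,.018,(0,255,0)),(.12,.018,(0,200,0)),(.13,.009,(0,128,255)),(zc+.003,.009,(0,0,255)),(zc-.003,.009,(255,0,255)),(.008,.0165,(255,255,0))],"ov3.png",(0,130,130,230),6)
E
```

```text
[0.5568981  0.00120397 0.13      ]
```

View pics/ov3.png

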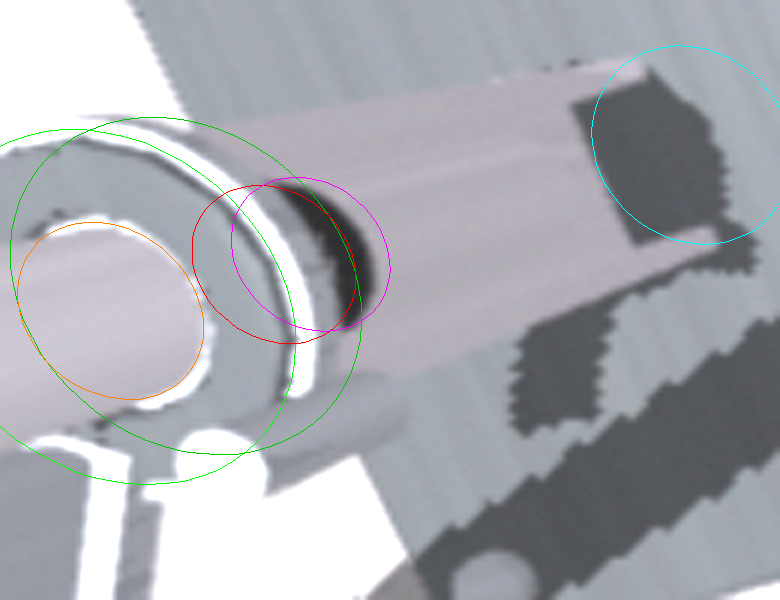

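```bash
python3 -m pendant '[[[0,0,0,0.166],[1.7,-2,0.5,0],[0,0,0,0],[0,0,0,0],[0,0,0,0]]]'
python3 - <<'E'
from h import *
c=cam("wrist");im=shot("wrist","w3.png"); np.savez("w3.npz",K=c[0],R=c[1],t=c[2]); print(r.state()["tool_pos"],r.state()["time_s"])
for t in("mark","collar_top"):
    print(t,[(np.round(d["position"],1).tolist(),round(d["confidence"],2)) for d in optics.spot_point("wrist",t)])
ax=(.557,.001);zc=.104
overlay(im,c,ax,[(.13,.018,(0,255,0)),(.12,.018,(0,200,0)),(zc+.003,.009,(0,0,255)),(zc-.003,.009,(255,0,255))],"ov4.png",(0,180,110,270),7)
overlay(im,c,ax,[],"ov5.png",(0,180,110,270),7)
E
```

```text
time_s: 4.72
tool_pos: [0.6626, -0.1215, 0.124]
eef_rot: [3.141, 0.0, -0.932]
ft_force: [-0.5, 1.1, -0.4]
finger_gap: 1.001
[ 0.66273628 -0.12149477  0.12404926] 4.775
mark [([23.9, 234.4], 0.73)]
collar_top []
```

View pics/ov4.png

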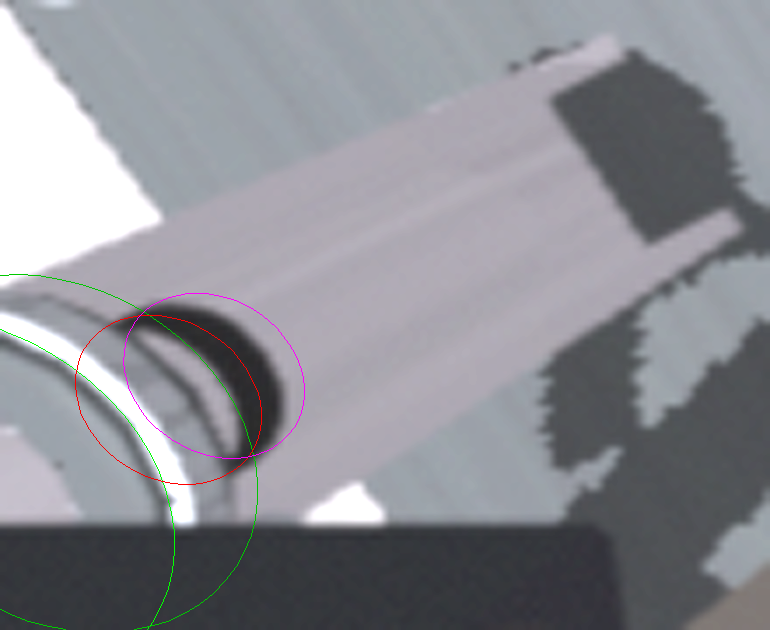

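View pics/ov5.png

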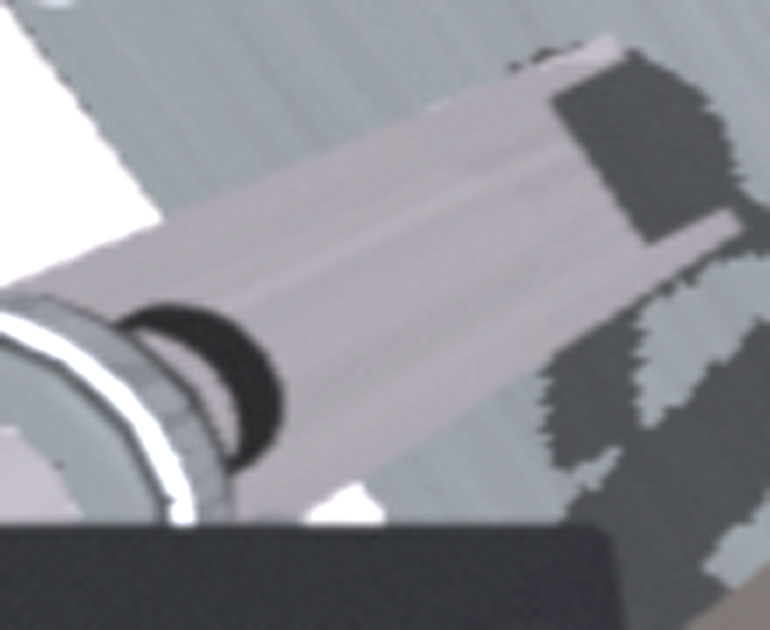

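```bash
cat > fit.py <<'E'
from h import *
from scipy.optimize import least_squares
d=np.load("w3.npz"); c=(d["K"],d["R"],d["t"])
f=lambda L:np.array(L)/7-.5+[0,180]
col=f([(235,480),(215,420),(190,375),(150,335),(110,310)])
lo=f([(283,400),(275,370),(255,340),(225,320),(270,440)])
up=f([(238,410),(222,375),(200,355),(175,338)])
def circ(ax,ay,z,rad):
    return np.array([proj(c,(ax+rad*np.cos(a),ay+rad*np.sin(a),z)) for a in np.linspace(-np.pi,np.pi,361)])
def dist(P,C):
    i=cv2.convexHull(C.astype(np.float32))
    return [cv2.pointPolygonTest(i,(float(p[0]),float(p[1])),True) for p in P]
def res(v,use=True):
    ax,ay,zb,zc=v
    return np.r_[dist(col,circ(ax,ay,zc,.018)),dist(lo,circ(ax,ay,zb-.003,.009)),dist(up,circ(ax,ay,zb+.003,.009))]
for fixed in(None,.12):
    g=(lambda v:res(v)) if fixed is None else (lambda v:res([*v,fixed]))
    x0=[.557,.001,.104]+([.12] if fixed is None else [])
    s=least_squares(g,x0,x_scale=.002,diff_step=1e-3);print(s.x.round(4),s.fun.round(1))
E
python3 fit.py
```

```text
[0.5518 0.0036 0.1006 0.1161] [ 0.3  0.5 -0.1 -0.4 -0.4 -0.2 -0.  -0.   0.3 -0.1 -0.2 -0.1  0.2  0.1]
[0.5551 0.002  0.1047] [ 0.3  0.4 -0.2 -0.3 -0.3 -0.2  0.   0.   0.4 -0.  -0.3 -0.2  0.2  0.1]
```

```bash
python3 -m pendant '[[[0,0,-6,0],[0,0,-5.5,0],[-5.5,0.4,-0.5,0],[-5.5,0.4,0,0],[-5.2,0.5,0,0]]]'
python3 -m pendant '[[[0,0,0,0.118],[0,0,0,0],[0,0,0,0],[0,0,0,0],[0,0,0,0]]]'
python3 - <<'E'
from h import *
c=cam("wrist");im=shot("wrist","w4.png")
for t in("leg_top","lever_tip","collar_top"):
    print(t,[(np.round(d["position"],1).tolist(),round(d["confidence"],2)) for d in optics.spot_point("wrist",t)])
ax=(.556,.0015)
for p in(.130,.185):print(proj(c,(*ax,p)))
p=-2.663
overlay(im,c,ax,[(.13,.018,(0,255,0)),(.185,.009,(0,0,255))],"ov6.png",(170,130,370,290),4)
s=r.state();print(s["tool_pos"],s["eef_rot"],s["time_s"])
E
```

```text
time_s: 5.5
tool_pos: [0.5549, 0.0019, 0.2443]
eef_rot: [-3.141, -0.0, -0.932]
ft_force: [-0.3, 0.0, 0.7]
finger_gap: 1.0
time_s: 6.12
tool_pos: [0.5564, 0.0005, 0.2437]
eef_rot: [3.141, 0.0, -1.05]
ft_force: [0.3, 0.2, 1.1]
finger_gap: 1.0
leg_top [([258.2, 204.0], 0.68)]
lever_tip [([253.2, 246.5], 0.82), ([395.6, 144.8], 0.57), ([258.0, 204.8], 0.31)]
collar_top [([252.5, 186.6], 0.7)]
[255.98749216 186.02419226]
[255.70714026 202.21531778]
[0.5562516  0.00069121 0.24378826] [ 3.14137933e+00  1.42902547e-04 -1.04999243e+00] 6.325
```

View pics/ov6.png

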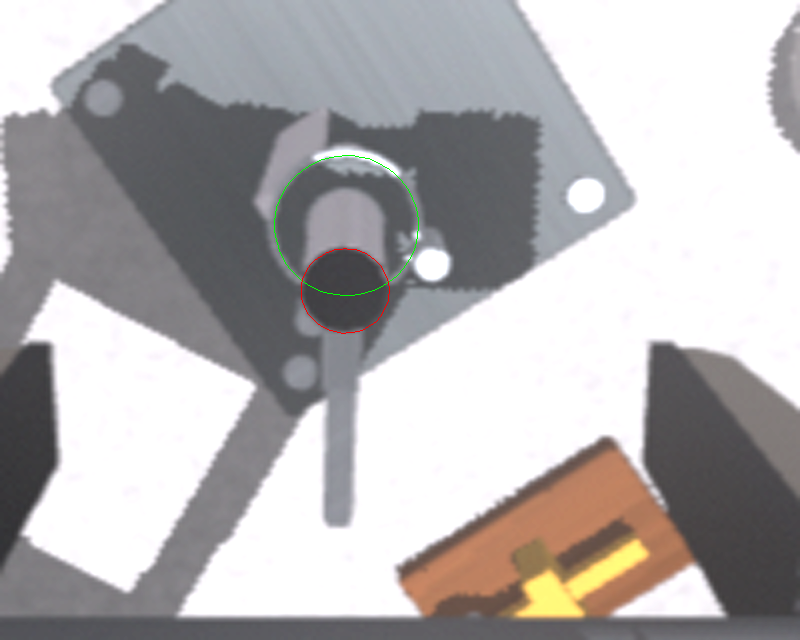

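Axis and paddle agree with the model, with the paddle straight along tool +y. Descending and gripping.

```bash
python3 -m pendant '[[[0,0,3.5,0],[0,0,3.5,0],[0,0,3.5,0],[0,0,0,0],[0,0,0,0]]]'
python3 -m pendant '[[[0,0,0,0],[0,0,0,0],[0,0,0,0],[0,0,0,0],[0,0,0,0]]]' 0
```

```text
time_s: 6.95
tool_pos: [0.557, 0.0008, 0.14]
eef_rot: [-3.141, -0.001, -1.05]
ft_force: [-0.1, 0.6, -0.2]
finger_gap: 0.999
time_s: 7.58
tool_pos: [0.5562, 0.0008, 0.1389]
eef_rot: [3.142, -0.0, -1.05]
ft_force: [0.4, 0.8, 0.2]
finger_gap: 0.478
```

```bash
python3 -m pendant '[[[0,0,0,0],[0,0,0,0],[0,0,0,0],[0,0,0,0],[0,0,0,0]]]'
python3 -m pendant '[[[0,0,0,0],[0,0,0,0],[0,0,0,0],[0,0,0,0],[0,0,0,0]]]'
```

```text
time_s: 8.2
tool_pos: [0.5557, 0.0016, 0.1389]
eef_rot: [3.141, 0.002, -1.05]
ft_force: [-2.3, 5.1, 1.2]
finger_gap: 0.192
time_s: 8.82
tool_pos: [0.5557, 0.0016, 0.1388]
eef_rot: [3.141, 0.002, -1.05]
ft_force: [-2.2, 4.7, 2.0]
finger_gap: 0.188
```

```bash
python3 - <<'E'
from h import *
shot("wrist","w5.png")
E
python3 -m pendant '[[[-0.1,0,-0.54,0],[0,0,-1,0],[0,0,-1,0],[0,0,0,0],[0,0,0,0]]]'
python3 - <<'E'
from h import *
c=cam("wrist");im=shot("wrist","w6.png");a=cv2.imread("pics/w5.png")
o=np.hstack([cv2.resize(i[80:200,200:310],None,fx=3.6,fy=3.6,interpolation=cv2.INTER_CUBIC) for i in(a,im[:,:,::-1])])
cv2.imwrite("pics/p6.png",np.clip(o*1.8,0,255).astype('uint8'))
s=r.state();print(s["tool_pos"],s["ft_force"],s["finger_gap"],s["time_s"])
for t in("mark","collar_top"):
    print(t,[(np.round(d["position"],1).tolist(),round(d["confidence"],2)) for d in optics.spot_point("wrist",t)])
E
```

```text
time_s: 9.5
tool_pos: [0.5557, 0.0016, 0.1644]
eef_rot: [-3.141, -0.0, -1.05]
ft_force: [-0.7, 2.4, -0.8]
finger_gap: 0.194
[0.55568095 0.00163604 0.1642024 ] [-0.47950354  0.53715803 -1.79848461] 0.19004976025050488 9.55
mark [([254.5, 309.5], 0.6), ([261.2, 209.9], 0.38)]
collar_top [([253.5, 211.5], 0.65)]
```

View pics/p6.png

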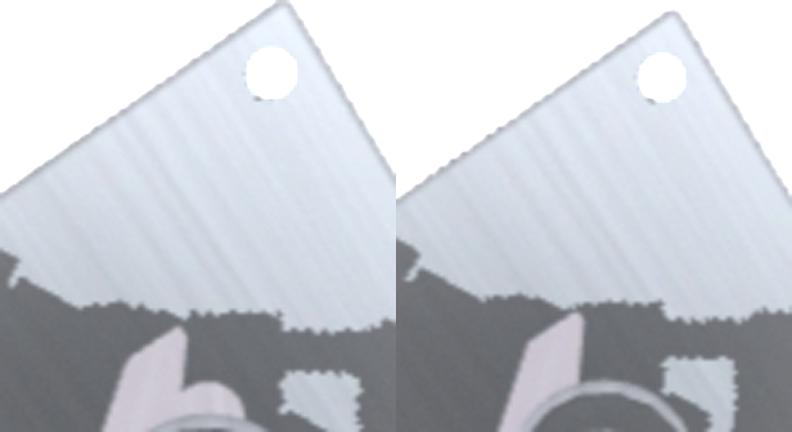

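```bash
python3 - <<'E'
from h import *
a=cv2.imread("pics/w5.png");b=cv2.imread("pics/w6.png")
o=np.hstack([cv2.resize(i[180:280,205:305],None,fx=4,fy=4,interpolation=cv2.INTER_CUBIC) for i in(a,b)])
cv2.imwrite("pics/p6.png",np.clip(o*1.6,0,255).astype('uint8'))
E
```

```text
(no output)
```

View pics/p6.png

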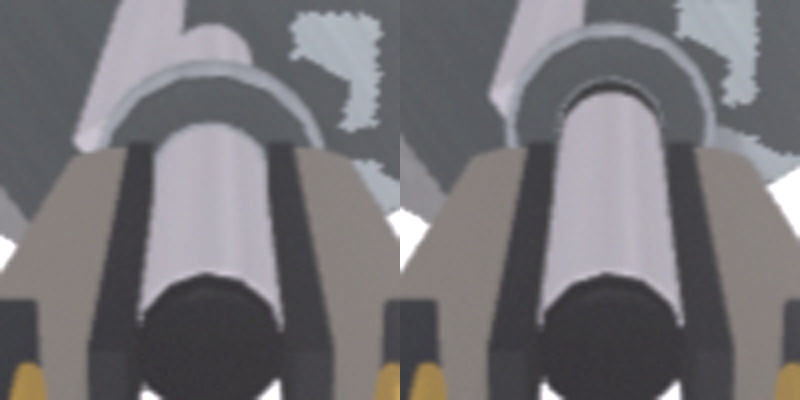

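```bash
python3 - <<'E'
from h import *
c=cam("wrist");im=cv2.imread("pics/w6.png")[:,:,::-1]
ax=(.5557,.0016)
for z in(.127,.13,.133,.136): print(z,min(proj(c,(ax[0]+.009*np.cos(a),ax[1]+.009*np.sin(a),z))[1] for a in np.linspace(0,6.28,200)))
for z in(.129,.13): print("collar",z,min(proj(c,(ax[0]+.018*np.cos(a),ax[1]+.018*np.sin(a),z))[1] for a in np.linspace(0,6.28,200)))
for cc in (255,257,259): print(cc,im[182:214,cc].mean(1).astype(int).tolist())
overlay(im,c,ax,[(.13,.018,(0,255,0)),(.13,.009,(0,0,255)),(.133,.009,(255,0,255))],"ov7.png",(215,175,295,235),9)
E
```

```text
0.127 199.43579363330184
0.13 200.60894682730418
0.133 201.8144796997014
0.136 203.05375155487678
collar 0.129 188.31414571977191
collar 0.13 188.6583962056942
255 [59, 59, 60, 70, 92, 101, 99, 79, 62, 61, 61, 60, 60, 60, 60, 60, 61, 67, 61, 43, 48, 83, 109, 111, 112, 112, 112, 112, 112, 112, 112, 111]
257 [60, 59, 62, 77, 95, 103, 100, 72, 61, 62, 62, 60, 60, 60, 59, 60, 62, 71, 55, 41, 51, 92, 109, 111, 112, 112, 112, 111, 112, 111, 112, 112]
259 [61, 61, 62, 72, 97, 105, 102, 73, 62, 62, 61, 60, 60, 59, 59, 58, 61, 73, 61, 43, 51, 92, 112, 114, 113, 114, 113, 113, 114, 114, 113, 114]
```

View pics/ov7.png

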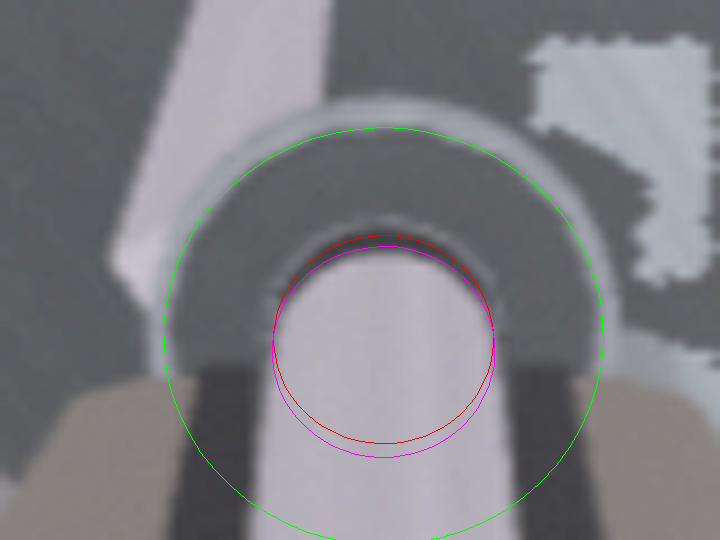

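Tube drawn 25.4 mm, with the upper edge of the band just showing above the collar. Now swinging the lever anticlockwise (negative roll).

```bash
python3 -m pendant '[[[0,0,0,-0.15],[0,0,0,-0.15],[0,0,0,-0.15],[0,0,0,-0.15],[0,0,0,0]]]'
python3 - <<'E'
from h import *
s=r.state();print(s["tool_pos"],s["ft_force"],s["moment"],s["eef_rot"])
im=shot("wrist","w7.png")
E
```

```text
time_s: 10.28
tool_pos: [0.5556, 0.0017, 0.164]
eef_rot: [3.142, 0.0, -0.451]
ft_force: [0.1, 1.6, -2.1]
finger_gap: 0.189
[0.55562342 0.00172998 0.16403263] [ 0.05789187  1.56482038 -2.06538027] [ 0.15760252  0.0650454  -0.09301613] [ 3.14150143e+00  4.55345630e-04 -4.51089857e-01]
```

View pics/w7.png

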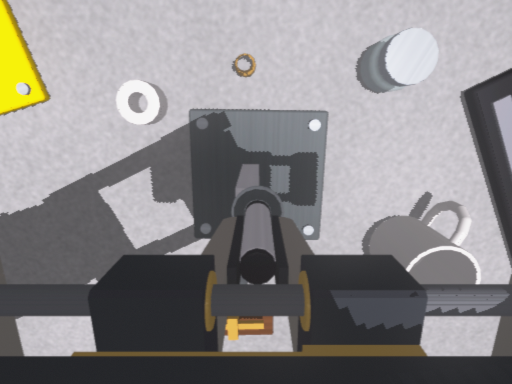

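```bash
python3 -m pendant '[[[0,0,0,-0.15],[0,0,0,-0.15],[0,0,0,0],[0,0,0,0],[0,0,0,0]]]'
python3 - <<'E'
from h import *
s=r.state();print(s["tool_pos"],s["ft_force"],s["moment"],s["eef_rot"])
E
python3 -m pendant '[[[0,0,0,-0.15],[0,0,0,-0.15],[0,0,0,0],[0,0,0,0],[0,0,0,0]]]'
python3 - <<'E'
from h import *
s=r.state();print(s["tool_pos"],s["ft_force"],s["moment"],s["eef_rot"])
im=shot("top","t8.png");im2=shot("scene","s8.png")
t=cam("top");print(proj(t,(.556,.0015,.205)),proj(cam("scene"),(.556,.0015,.205)))
E
```

```text
time_s: 10.95
tool_pos: [0.5555, 0.0018, 0.1641]
eef_rot: [-3.142, 0.001, -0.153]
ft_force: [-0.8, 1.9, -3.5]
finger_gap: 0.192
[0.55554156 0.00175763 0.16411488] [-0.82933131  1.85105779 -3.46681405] [ 0.27066322  0.03338712 -0.10034167] [-3.14153781e+00  5.24180164e-04 -1.52550827e-01]
time_s: 11.58
tool_pos: [0.5555, 0.0017, 0.1642]
eef_rot: [-3.141, 0.001, 0.148]
ft_force: [-1.7, 3.7, -4.7]
finger_gap: 0.188
[0.55550893 0.00173313 0.16416659] [-1.69415334  3.65720307 -4.7294909 ] [ 0.38939519  0.15166814 -0.04670943] [-3.14141056e+00  5.52452470e-04  1.47809449e-01]
[250.72170489 152.19675051] [237.04356695 205.56366626]
```

```bash
python3 -m pendant '[[[0,0,0,-0.12],[0,0,0,-0.12],[0,0,0,0],[0,0,0,0],[0,0,0,0]]]'
python3 - <<'E'
from h import *
s=r.state();print(s["tool_pos"],s["ft_force"],s["moment"],s["eef_rot"],s["joint_pos"])
im=shot("wrist","w9.png");im2=shot("scene","s9.png")
cv2.imwrite("pics/p9.png",np.vstack([cv2.resize(i,(640,300),interpolation=cv2.INTER_CUBIC) for i in (np.clip(im[170:320,100:420,::-1]*1.5,0,255).astype('uint8'),im2[150:280,130:407,::-1])]))
E
```

```text
time_s: 12.3
tool_pos: [0.5555, 0.0017, 0.1642]
eef_rot: [-3.141, 0.001, 0.388]
ft_force: [-2.4, 3.2, -5.4]
finger_gap: 0.189
[0.55548234 0.00171777 0.16418755] [-2.35101909  3.23192066 -5.38476896] [ 0.44254061  0.39118638 -0.1020757 ] [-3.14132253e+00  5.05039693e-04  3.88382970e-01] [ 3.53890239e-04  3.01319019e-01  1.83151521e+00  6.96408101e-05
  1.00932812e+00 -3.88066108e-01]
```

View pics/p9.png

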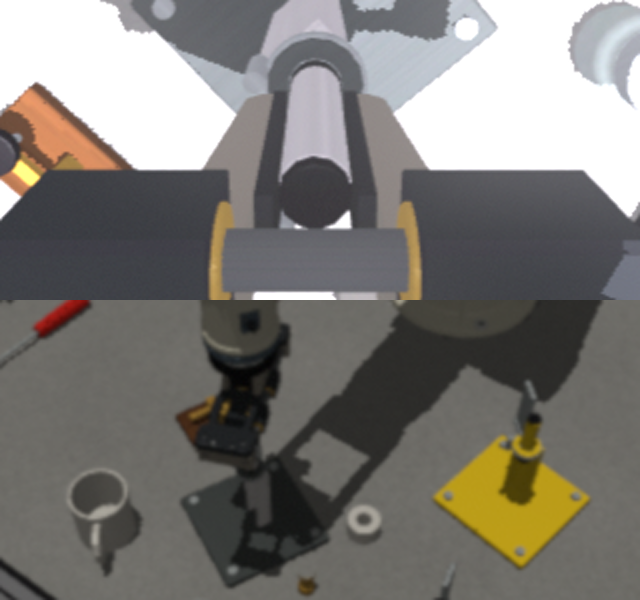

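```bash
python3 -m pendant '[[[0,0,0,-0.1],[0,0,0,0],[0,0,0,0],[0,0,0,0],[0,0,0,0]]]'
python3 - <<'E'
from h import *
s=r.state();print(s["ft_force"],s["moment"],s["eef_rot"][2])
E
python3 -m pendant '[[[0,0,0,-0.1],[0,0,0,0],[0,0,0,0],[0,0,0,0],[0,0,0,0]]]'
python3 - <<'E'
from h import *
s=r.state();print(s["ft_force"],s["moment"],s["eef_rot"][2])
E
```

```text
time_s: 13.02
tool_pos: [0.5554, 0.0017, 0.1642]
eef_rot: [-3.141, 0.001, 0.487]
ft_force: [-3.6, 3.8, -4.5]
finger_gap: 0.189
[-3.60453619  3.75910557 -4.53314964] [ 0.49607567  0.46729358 -0.11940668] 0.48710988332910143
time_s: 13.65
tool_pos: [0.5552, 0.002, 0.1642]
eef_rot: [-3.14, 0.001, 0.587]
ft_force: [-4.5, 5.0, -3.6]
finger_gap: 0.194
[-4.49148884  5.03451257 -3.61219042] [ 0.72779729  0.74604836 -0.4060348 ] 0.5865710305668925
```

```bash
python3 -m pendant '[[[0,0,0,-0.05],[0,0,0,0],[0,0,0,0],[0,0,0,0],[0,0,0,0]]]'
python3 - <<'E'
from h import *
c=cam("wrist");s=r.state();print(s["ft_force"],s["moment"],s["eef_rot"][2],s["tool_pos"])
im=shot("wrist","w10.png");im2=shot("scene","s10.png");im3=shot("top","t10.png")
for k in("scene","top","wrist"):
  print(k,[(np.round(d["position"],1).tolist(),round(d["confidence"],2)) for d in optics.spot_point(k,"lever_tip")])
ax=(.5557,.0016);p=-1.663
for k in("scene","top","wrist"):
  print(k,[proj(cam(k),(ax[0]+.028*np.cos(q),ax[1]+.028*np.sin(q),.205)).round(1) for q in(p,p-.2)])
for cc in (255,257,259): print(cc,im[182:214,cc].mean(1).astype(int).tolist())
overlay(im,c,ax,[(.13,.018,(0,255,0)),(.13,.009,(0,0,255)),(.133,.009,(255,0,255))],"ov10.png",(205,175,305,285),5)
cv2.imwrite("pics/p10.png",np.hstack([cv2.resize(i,(400,400),interpolation=cv2.INTER_CUBIC) for i in (np.clip(im2[180:260,200:280,::-1]*1.6,0,255).astype('uint8'),np.clip(im3[120:200,210:290,::-1]*1.6,0,255).astype('uint8'))]))
E
```

```text
time_s: 14.28
tool_pos: [0.5548, 0.0023, 0.1642]
eef_rot: [-3.139, 0.001, 0.636]
ft_force: [-5.6, 6.4, -2.1]
finger_gap: 0.193
[-5.55646871  6.39245833 -2.11262606] [ 1.02888224  0.95440603 -0.45061491] 0.6363901821096767 [0.55478031 0.00230841 0.1641667 ]
scene [([324.2, 266.4], 0.55), ([359.3, 188.1], 0.42)]
top [([349.5, 282.2], 0.65), ([153.2, 141.0], 0.48), ([167.0, 235.0], 0.41)]
wrist []
scene [array([229.6, 200.2]), array([231.1, 199.1])]
top [array([260. , 153.2]), array([259.6, 155. ])]
wrist [array([221.5, 301.4]), array([213.7, 294.3])]
255 [125, 124, 124, 124, 121, 109, 112, 113, 99, 71, 69, 70, 69, 68, 68, 68, 66, 66, 70, 85, 54, 53, 86, 121, 124, 125, 125, 125, 125, 125, 125, 125]
257 [125, 124, 125, 124, 124, 110, 113, 113, 91, 70, 71, 71, 69, 68, 68, 67, 67, 66, 71, 73, 50, 55, 93, 122, 125, 125, 125, 125, 125, 124, 125, 125]
259 [126, 126, 126, 133, 135, 111, 113, 111, 89, 71, 70, 69, 69, 68, 68, 66, 67, 68, 76, 78, 51, 52, 86, 124, 128, 128, 128, 128, 128, 128, 128, 128]
```

View pics/ov10.png

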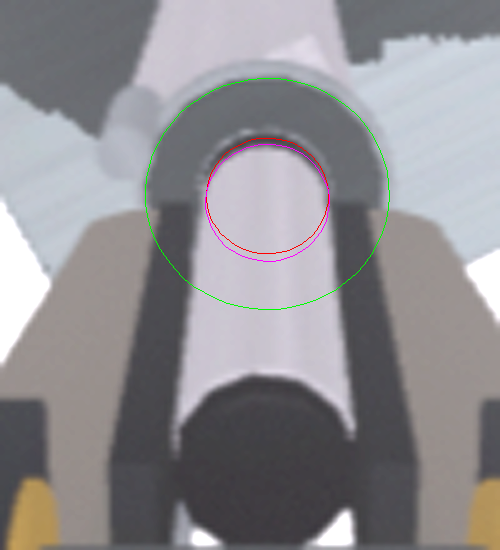

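View pics/p10.png

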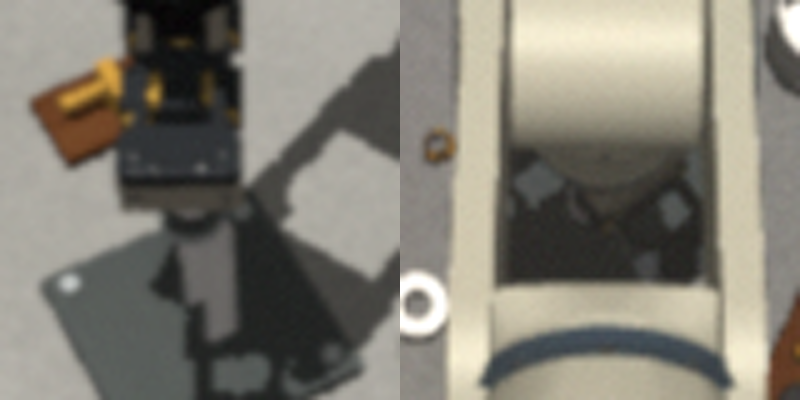

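```bash
python3 - <<'E'
from h import *
c=cam("wrist");im=cv2.imread("pics/w10.png");f=7;x0,y0=205,235
o=np.clip(cv2.resize(im[y0:y0+70,x0:x0+100],None,fx=f,fy=f,interpolation=cv2.INTER_CUBIC)*1.4,0,255).astype('uint8')
raw=o.copy()
ax=np.array([.5557,.0016])
for L,colr in((1.0,(0,255,0)),(.85,(0,0,255))):
    p=-.463-2.2+L;u=np.array([np.cos(p),np.sin(p)]);v=np.array([-u[1],u[0]])
    for z in(.131,.205):
        q=[(proj(c,(*(ax+a*u+b*v),z))-[x0,y0]+.5)*f for a,b in((.013,-.003),(.043,-.003),(.043,.003),(.013,.003))]
        cv2.polylines(o,[np.round(q).astype(int)],True,colr,1)
cv2.imwrite("pics/ov11.png",o)
E
```

```text
(no output)
```

View pics/ov11.png

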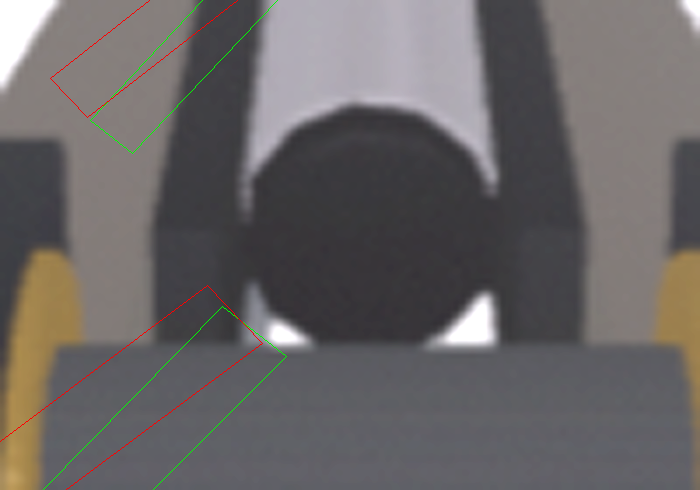

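```bash
python3 - <<'E'
from h import *
c=cam("wrist");ax=np.array([.5557,.0016]);f=7
for z in (.2104,.13):
  q=np.array([(proj(c,(ax[0]+.009*np.cos(a),ax[1]+.009*np.sin(a),z))-[205,235]+.5)*f for a in np.linspace(0,6.28,100)]);print(z,q.min(0),q.max(0),q.mean(0))
E
python3 -m pendant '[[[0,0,0,-0.05],[0,0,0,0],[0,0,0,0],[0,0,0,0],[0,0,0,0]]]'
python3 - <<'E'
from h import *
s=r.state();print(s["ft_force"],s["moment"],s["eef_rot"][2],s["tool_pos"])
im=shot("wrist","w11.png")
a=cv2.imread("pics/w10.png");f=7
cv2.imwrite("pics/p11.png",np.clip(np.hstack([cv2.resize(i[235:290,215:270],None,fx=f,fy=f,interpolation=cv2.INTER_CUBIC) for i in(a,im[:,:,::-1])])*1.4,0,255).astype('uint8'))
E
```

```text
0.2104 [242.52168793 126.01192558] [509.39362843 366.06394775] [376.96196687 247.7037349 ]
0.13 [ 288.41288817 -227.47386325] [459.05629605 -65.77553639] [ 374.37078738 -145.74110083]
time_s: 15.2
tool_pos: [0.5544, 0.0026, 0.1642]
eef_rot: [-3.139, 0.001, 0.686]
ft_force: [-7.9, 7.8, -2.0]
finger_gap: 0.186
[-7.86600661  7.75362361 -1.98186572] [ 1.29900531  1.18947964 -0.49352556] 0.6862060945722919 [0.55443438 0.00262728 0.16415747]
```

View pics/p11.png

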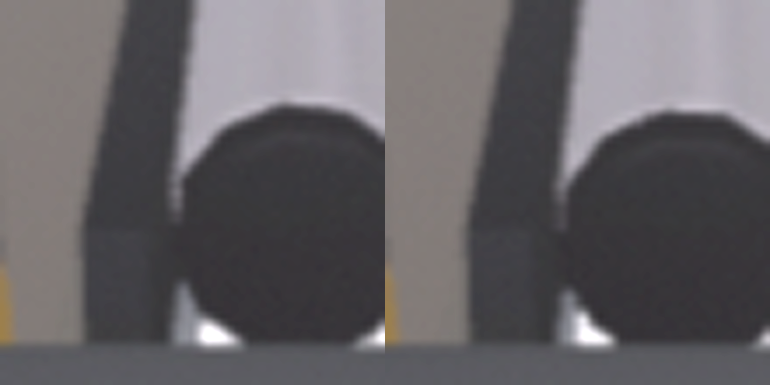

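```bash
cat >> fit.py <<'E'
print("separate")
def res2(v):
    ax,ay,zl,zu=v
    return np.r_[dist(col,circ(ax,ay,.12,.018)),dist(lo,circ(ax,ay,zl,.009)),dist(up,circ(ax,ay,zu,.009))]
s=least_squares(res2,[.5555,.0015,.101,.107],x_scale=.002,diff_step=1e-3);print(s.x.round(4),s.fun.round(1))
for A in((.5557,.0016),(.556,.001)):
    g=lambda v:np.r_[dist(col,circ(*A,v[0],.018)),dist(lo,circ(*A,v[1],.009)),dist(up,circ(*A,v[2],.009))]
    s=least_squares(g,[.12,.101,.107],x_scale=.002,diff_step=1e-3);print(A,s.x.round(4),"mark below top",(s.x[0]-(s.x[1]+s.x[2])/2+.01).round(4))
for z in(.102,.104,.105,.106,.108): print(z,proj(c,(.5553,.0019,z)).round(1))
E
python3 fit.py
python3 -m pendant '[[[0,0,0,0.05],[0,0,0,0],[0,0,0,0],[0,0,0,0],[0,0,0,0]]]'
python3 - <<'E'
from h import *
s=r.state();print(s["ft_force"],s["moment"],s["tool_pos"])
E
```

```text
[0.5518 0.0036 0.1006 0.1161] [ 0.3  0.5 -0.1 -0.4 -0.4 -0.2 -0.  -0.   0.3 -0.1 -0.2 -0.1  0.2  0.1]
[0.5551 0.002  0.1047] [ 0.3  0.4 -0.2 -0.3 -0.3 -0.2  0.   0.   0.4 -0.  -0.3 -0.2  0.2  0.1]
separate
[0.5551 0.002  0.1017 0.1076] [ 0.3  0.4 -0.2 -0.3 -0.3 -0.2 -0.1 -0.   0.3 -0.  -0.2 -0.2  0.2  0.1]
(0.5557, 0.0016) [0.1207 0.1025 0.1083] mark below top 0.0253
(0.556, 0.001) [0.1213 0.1032 0.1089] mark below top 0.0253
0.102 [ 26.8 234.9]
0.104 [ 24.6 236. ]
0.105 [ 23.5 236.6]
0.106 [ 22.4 237.2]
0.108 [ 20.1 238.4]
time_s: 15.88
tool_pos: [0.5547, 0.0027, 0.1642]
eef_rot: [-3.139, 0.001, 0.637]
ft_force: [-5.4, 8.0, -2.1]
finger_gap: 0.187
[-5.37758497  8.02191226 -2.12654696] [ 1.30518029  1.02076146 -0.25204763] [0.55465208 0.00268713 0.16416843]
```

```bash
python3 - <<'E'
from h import *
print(r.finish_job()); 
E
```

```text
the job is handed in; nothing more can be done
None
```

I gripped the inner tube of the dark-footed mast, drew it up 25.4 mm, then swung the cam lever anticlockwise to its closed stop. I handed the job in at about 16 s, still gripping the tube and pushing the lever lightly.

**Band at the collar:** Through the open side of the post I measured the band's middle 25.3 mm below the collar top. The fitted band height came out at 5.9 mm against the stated 6 mm, and the network's mark point agreed. The gripper height held at 0.1642 m to the end, and the visible band edge did not move against the collar during the swing, so I saw no slip. A coarser check from above read the band about 1.5 mm high. I trusted the side measurement because the view from above resolves only about 0.4 px per mm.

**Lever closed:** The resisting torque was about 0.1 N m during the swing and jumped to 0.4–0.5 N m at the end. Turning the gripper further no longer moved the paddle. I backed off 0.05 rad, which left about 0.25 N m of push. No camera had a clear view of the whole lever at the end. The sliver I could see put it at about 0.93 ± 0.07 rad, so "closed" rests mainly on the torque jump and the paddle standing still.

**Other checks:** Side forces stayed around 10 N. I never drove the arm at the other things on the bench and felt no contact with them. I did not run a final check of their positions.

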